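# Roll the cap strip home on a deep-well plate

### The job

The strip of caps along the edge of the deep-well plate is only started in its wells: take the hand roller out of its stand and roll it firmly along the strip from one end to the other until all twelve caps are fully home, pressing with the roller only and never harder than 25 N, or the wells crack. Then put the roller back upright in its stand the way it was, and leave the other things on the bench where they are.

Things in the scene. Friction and masses are not known exactly. Their poses are not given: they have to be found in the camera images.
- block: Fixed grey aluminium cooling block 158 x 116 x 38 mm; wedged in its bores a pale grey 96-well deep-well plate 127.8 x 85.5 mm (long side along y) that will not shift. Origin on the bench under the centre, z up. The plate's deck is somewhere 60 to 67 mm above the bench, higher at one end by up to 2.5 mm. Its outer row at x = -31.5 mm has the strip of twelve white plug caps.
- row_a (a point): Block frame (-31.5, -49.5, 63) mm: in plan the centre of cap1, one end of the strip. Fixed to the block: its height is the lowest that the cap's top can have when fully home, on a level plate; the true one lies -1 to +8 mm from it, to be found by feel.
- row_b (a point): The same for cap12 at the strip's other end, block frame (-31.5, 49.5, 63) mm. Caps are 9 mm wide and 9 mm apart. Home, their tops are 3 mm above the plate's deck; until pressed they stand 3.2 to 4 mm higher. Nothing else stands above the deck.
- roller: Hand roller upright in its stand, 118 mm tall, about 210 g. Origin at its wheel's lowest point, z up the handle, y along the axle; it rolls along x, either way round. Black rubber wheel 34 mm across, 22 mm wide, free on an axle at z = 17 mm, in a steel fork 32 mm wide (y). Grey finger guard 30 (x) x 56 (y) mm at z = 40 to 48 mm.
- roller_grip (a point): Point on the roller's centre line to hold it by, 85 mm above its origin: middle of the grey straight-sided upright handle, 24 (x) x 34 (y) mm, z = 48 to 118 mm.
- stand: Fixed steel stand. Base 70 x 90 x 6 mm; two upright rails along its x, 60 mm long, 8 mm thick, tops 50 mm above the bench, with an open channel 40 mm wide between them. Origin on the bench under its centre, z up. The parked roller hangs in the channel, finger guard on the rail tops, axle along the stand's y.
- stand_seat (a point): Where the roller's origin (wheel's lowest point) lies when it is parked: 10 mm above the bench at the stand's centre.
- bottle: Bystander: square clear media bottle with white cap, 54 x 54 x 112 mm, origin under its centre.
- dishes: Bystander: stack of three petri dishes, 90 mm diameter, 49 mm tall, origin under its centre.
- tuberack: Bystander: white tube rack 85 x 125 x 52 mm, origin under its centre.
- cap1 (a joint): Cap 1 of the strip, at block frame y = -49.5 mm; its push-down in m: 0 to 0.0008 at the start, 0.004 fully home. All caps: a stiff plug fit; a cap stays where it is pushed and needs about 6.5 N of its own to go down; the wheel bears on one to four caps at once. More than 25 N in all cracks the wells.
- cap2 (a joint): Cap 2 of the strip, at block frame y = -40.5 mm; its push-down in m: 0 to 0.0008 at the start, 0.004 fully home.
- cap3 (a joint): Cap 3 of the strip, at block frame y = -31.5 mm; its push-down in m: 0 to 0.0008 at the start, 0.004 fully home.
- cap4 (a joint): Cap 4 of the strip, at block frame y = -22.5 mm; its push-down in m: 0 to 0.0008 at the start, 0.004 fully home.
- cap5 (a joint): Cap 5 of the strip, at block frame y = -13.5 mm; its push-down in m: 0 to 0.0008 at the start, 0.004 fully home.
- cap6 (a joint): Cap 6 of the strip, at block frame y = -4.5 mm; its push-down in m: 0 to 0.0008 at the start, 0.004 fully home.
- cap7 (a joint): Cap 7 of the strip, at block frame y = +4.5 mm; its push-down in m: 0 to 0.0008 at the start, 0.004 fully home.
- cap8 (a joint): Cap 8 of the strip, at block frame y = +13.5 mm; its push-down in m: 0 to 0.0008 at the start, 0.004 fully home.
- cap9 (a joint): Cap 9 of the strip, at block frame y = +22.5 mm; its push-down in m: 0 to 0.0008 at the start, 0.004 fully home.
- cap10 (a joint): Cap 10 of the strip, at block frame y = +31.5 mm; its push-down in m: 0 to 0.0008 at the start, 0.004 fully home.
- cap11 (a joint): Cap 11 of the strip, at block frame y = +40.5 mm; its push-down in m: 0 to 0.0008 at the start, 0.004 fully home.
- cap12 (a joint): Cap 12 of the strip, at block frame y = +49.5 mm; its push-down in m: 0 to 0.0008 at the start, 0.004 fully home.
- wheel (a joint): Turn of the roller's wheel on its axle in rad, either way, 0 at the start; 17 mm of rolling is 1 rad.
Things that resemble listed ones, but are neither listed nor needed, are in the scene too. What is shaped like the roller but brown or yellow is not meant.

How it is judged (in metres and radians):
On the way, in this order (a step that is already met when the one before it is completed fails the run):
1. the roller, out of its stand, is pressed on the strip (distance of roller from where it was at the start of the episode above 0.06 m and contact force between roller and block above 4 N), for 0.1 s.
2. the wheel rolls along the strip under load  ((value of joint wheel above 2.5 rad or value of joint wheel below -2.5 rad) and contact force between roller and block above 4 N), for 0.02 s.
3. all twelve caps are home (value of joint each of cap1, cap2, cap3, cap4, cap5, cap6, cap7, cap8, cap9, cap10, cap11, cap12 above 0.0032 m), for 0.2 s.
At the end, for the whole second after the job is handed in: All twelve caps are home (each pushed down by more than 3.2 mm of its 4 mm); the roller hangs at rest in its stand as at the start: guard on the rails (origin 6 to 14 mm above the stand's foot), within 20 mm of the stand's centre, upright within 0.12 rad, axle along the stand's y within 0.25 rad (all of step 3 and z of roller in the frame of stand between 0.006 and 0.014 m and horizontal distance between roller and stand below 0.02 m and angle between roller's own z axis and vertical below 0.12 rad and angle between the y axis of roller and the y axis of stand, either way round below 0.25 rad and linear speed of roller below 0.02 m/s); the robot touches nothing.
It fails at once if the roller presses on the plate or strip harder than 25 N (contact force between roller and block above 25 N).
It fails at once if the robot itself touches the plate or the caps (contact force between any of the fingers, the arm and block above 1 N).
It fails at once if the media bottle is moved by more than 20 mm or tipped (distance of bottle from where it was at the start of the episode above 0.02 m or angle between bottle's own z axis and vertical above 0.3 rad).
It fails at once if the petri dish stack is moved by more than 20 mm or tipped (distance of dishes from where it was at the start of the episode above 0.02 m or angle between dishes's own z axis and vertical above 0.3 rad).
It fails at once if the tube rack is moved by more than 20 mm or tipped (distance of tuberack from where it was at the start of the episode above 0.02 m or angle between tuberack's own z axis and vertical above 0.3 rad).
It also fails if it takes over 64 s, if anything falls off the work surface, if the arm or the gripper's body presses on something with over 40 N, if the wrist force passes 120 N, or if a joint passes its speed limit or range.

### The arm

A 6-joint arm with a two-finger parallel gripper is mounted at the origin on the work surface. World frame = base frame: x ahead of the robot, y to its left, z up, the work surface at z = 0. Lengths are in mm, angles in rad, forces in N, time in s.
With the tool pointing down it reaches from about 325 to 1000 mm from the base axis. Payload 5.1 kg.
Tool frame: the origin (TCP) lies midway between the tips of the shut fingers; the grasp point (between the pads) lies 19 mm behind it; z points along the fingers, y is the line along which they close (so a half turn about z gives the same grasp; the last joint's range is limited). The gripper opens to 85 mm and grips with 20 to 120 N. Pads are 22 mm wide; open, the fingers measure 114 mm over their backs; the gripper's body (76 mm by 85 mm) begins 54 mm behind the grasp point. The pads swing forward as they close: fully open they stand 13 mm farther back than shut.
Start: joints at [-1.253, 0.124, 1.65, -0, 1.367, -0.083], TCP at [253.568, -598.488, 231.322] pointing down, gripper open.
Joint ranges: [-2.61, 2.61], [-1.02, 2.33], [0.03, 2.71], [-1.35, 4.49], [0.32, 2.68], [-2.91, 2.91]. Speed limits (rad/s): [2.57, 2.57, 3.14, 3.14, 3.14, 3.14].

### API

Orientations are given as a rotation vector (axis times angle).
In Python, from plant import * gives the robot as it stands. Calls block until the motion is done:
- move_pose(position, orientation): joint-space move of the TCP to a pose.
- move_l(position, attitude=None, velocity=150): straight line of the TCP; attitude=None keeps the orientation; velocity is the mean speed in mm/s.
- move_joints(angles): joint-space move.
- grip(opening, squeeze=None): finger opening in mm; squeeze is the grip in N (None keeps the last); returns when the fingers have stopped.
- hold(seconds).
- solve_ik(position, orientation): joint angles nearest the present ones, or None.
- get_obs(): the state.
- grab_frame(name): name is "side" or "top"; returns a dict with "img" (420x560x3 uint8, red, green, blue), "fx", "fy", "cx", "cy" (pixels), "k1" (the pictures are not rectified: a ray, as slopes to the right and down, at radius r is drawn at 1 + k1 r^2 times it, then the intrinsics apply), "world_from_camera" (4x4, takes a point from camera to world coordinates). Camera axes: x right, y down, z forward; pixel columns grow to the right and rows downward; lengths in mm; the calibration is good to about 2 mm. A picture is of the moment at which its call begins. There is no depth.
A pose or a line that the arm cannot do raises IKError and nothing moves.
- close_job(): hands the job in; it is judged then, once.
The state is a dict: "t": time; "joint_pos": joint angles; "qd": joint speeds; "tau": joint torques, N m; "tcp_pos": TCP position; "ee_rot": TCP orientation; "force": force on the tool from outside, world axes, zero at the start; "torque": the same for the moment, N m; "gripper_width": finger opening in mm; "grasp_force": force on a finger pad.
Only numpy, scipy, OpenCV 4.12 (cv2) and the standard library are available. Lean on these libraries where they do the work, as an engineer would, in place of code of your own. Each camera call takes 0.05 s, during which the arm holds its last target. There are 200 camera calls.

## Working session

There is one attempt and no reset: what is moved stays moved. The work goes in short steps, each a Python script; the robot and the scene stay as the last script left them, time stands still between calls to the robot, and variables do not carry over. Pictures are saved under pics/ and viewed, at most 10 in all, crops included, and the job is handed in when it is done.

```bash
mkdir -p pics; cat > h.py <<'E'
from plant import *
import numpy as np, cv2, json
def snap(n,f):
    d=grab_frame(n); cv2.imwrite(f'pics/{f}.png',d['img'][:,:,::-1]); 
    np.savez(f'pics/{f}.npz',**d); return d
def K(d): return np.array([[d['fx'],0,d['cx']],[0,d['fy'],d['cy']],[0,0,1.]]),np.array([d['k1'],0,0,0,0.])
def pix2w(d,u,v,z):
    k,D=K(d); p=cv2.undistortPoints(np.array([[[u,v]]],float),k,D)[0,0]
    T=d['world_from_camera']; r=T[:3,:3]@np.array([p[0],p[1],1]); o=T[:3,3]
    return o+r*(z-o[2])/r[2]
def w2pix(d,P):
    k,D=K(d); T=np.linalg.inv(d['world_from_camera'])
    return cv2.projectPoints(np.array(P,float).reshape(-1,1,3),cv2.Rodrigues(T[:3,:3])[0],T[:3,3],k,D)[0][:,0]
E
python3 - <<'E'
from h import *
for n in('top','side'):
    d=snap(n,n); print(n,d['fx'],d['k1'],np.round(d['world_from_camera'],2).tolist())
o=get_obs(); print({k:np.round(v,3) for k,v in o.items()})
for n in('top','side'):
    i=cv2.imread(f'pics/{n}.png'); cv2.imwrite(f'pics/{n}_b.png',cv2.resize(i,(800,600),interpolation=cv2.INTER_CUBIC))
E
ls
```

```text
top 543.3156222132195 -0.11587096406248623 [[-0.02, -0.99, 0.13, 445.6], [-1.0, 0.02, 0.0, -34.61], [-0.0, -0.13, -0.99, 1131.78], [0.0, 0.0, 0.0, 1.0]]
side 502.81782368176783 0.0159487738946332 [[-1.0, -0.0, 0.01, 549.02], [-0.01, 0.68, -0.74, 709.3], [-0.01, -0.74, -0.68, 763.41], [0.0, 0.0, 0.0, 1.0]]
{'t': np.float64(0.1), 'joint_pos': array([-1.253,  0.124,  1.652,  0.   ,  1.367, -0.083]), 'qd': array([ 0.   , -0.001, -0.003, -0.001,  0.002,  0.001]), 'tau': array([ 0.0000e+00, -4.2493e+01, -3.6665e+01, -0.0000e+00,  4.0000e-03,
       -0.0000e+00]), 'tcp_pos': array([ 253.416, -597.964,  230.167]), 'ee_rot': array([-3.077, -0.625,  0.   ]), 'force': array([-0.468,  0.358, -0.793]), 'torque': array([-0.036,  0.023,  0.032]), 'grasp_force': np.float64(0.0), 'gripper_width': np.float64(85.438)}
h.py
pics
```

View pics/top_b.png

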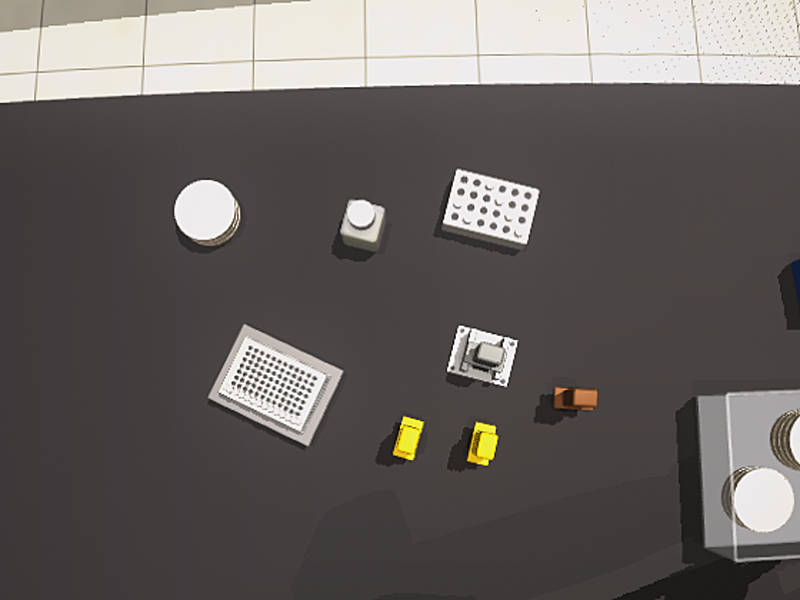

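View pics/side_b.png

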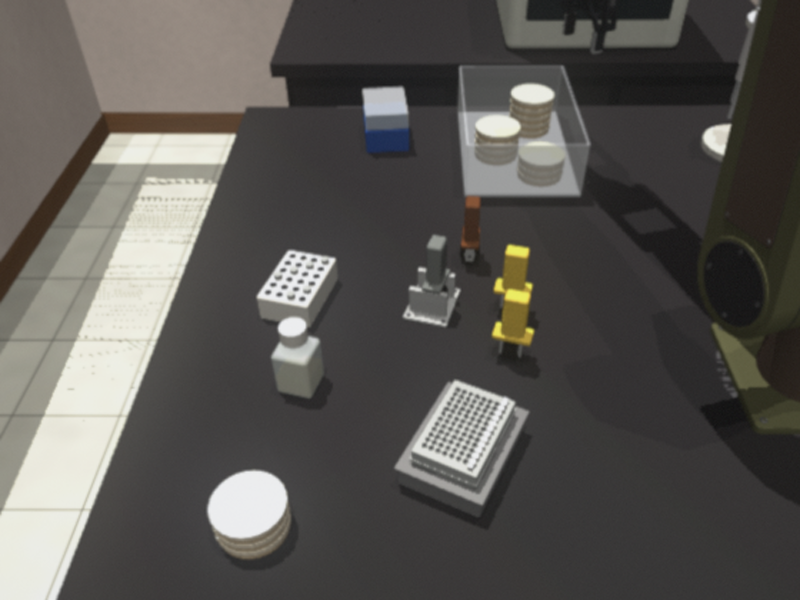

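The top view shows the block at about (276,385) in the 800 px picture and the grey roller in its stand at about (485,355). I'll enlarge both.

```bash
python3 - <<'E'
import cv2,numpy as np
t=cv2.imread('pics/top.png');s=cv2.imread('pics/side.png')
def c(i,x,y,w,h,W,H): return cv2.resize(i[y:y+h,x:x+w],(W,H),interpolation=cv2.INTER_CUBIC)
a=c(t,140,220,110,100,440,400); b=c(t,305,220,65,60,360,400*0+332)
m=np.zeros((600,800,3),np.uint8); m[:400,:440]=a; m[:332,440:]=b
m2=c(s,270,260,110,100,440,400); 
cv2.imwrite('pics/m1.png',m)
n=np.zeros((600,800,3),np.uint8); n[:400,:440]=m2; n[:,440:]=c(s,275,155,60,100,360,600)
cv2.imwrite('pics/m2.png',n)
E
```

```text
(no output)
```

View pics/m1.png

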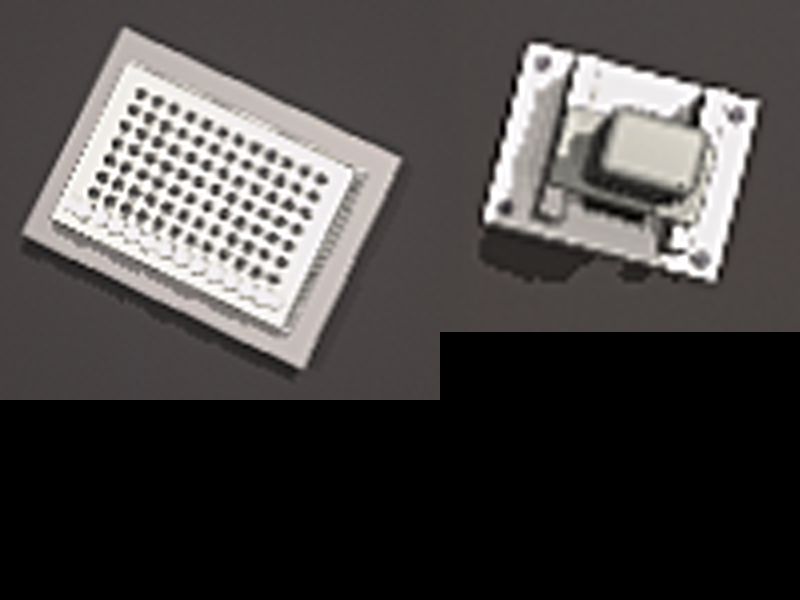

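View pics/m2.png

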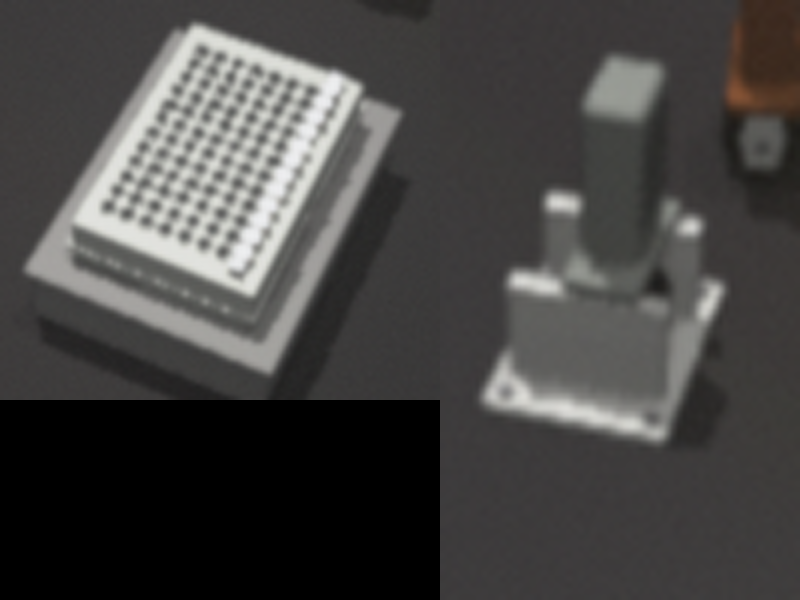

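```bash
python3 - <<'E'
from h import *
from scipy.optimize import least_squares as LS
t=dict(np.load('pics/top.npz')); s=dict(np.load('pics/side.npz'))
def fit(obs,x0):
    # obs: list (cam, px, local xyz)
    def f(p):
        c,sn=np.cos(p[2]),np.sin(p[2]); r=[]
        for d,u,l in obs: r+=list(w2pix(d,[[p[0]+c*l[0]-sn*l[1],p[1]+sn*l[0]+c*l[1],l[2]]])[0]-np.array(u))
        return r
    q=LS(f,x0); print(np.round(q.x,3),np.round(q.fun.reshape(-1,2),1).tolist()); return q.x
T=lambda u,v:(140+u/4-.4,220+v/4-.4)
S=lambda u,v:(270+u/4-.4,260+v/4-.4)
T2=lambda u,v:(305+(u-440)/5.54-.4,220+v/5.54-.4)
S2=lambda u,v:(275+(u-440)/6-.4,155+v/6-.4)
print(pix2w(t,*T(212,200),38))
A=[(t,T(125,27),(79,58,38)),(t,T(402,157),(79,-58,38)),(t,T(303,370),(-79,-58,38)),(t,T(22,236),(-79,58,38))]
# block x is 158? test both
for dx,dy in((79,58),(58,79)):
    B=[(t,T(125,27),(dx,dy,38)),(t,T(402,157),(dx,-dy,38)),(t,T(303,370),(-dx,-dy,38)),(t,T(22,236),(-dx,dy,38)),
       (s,S(402,112),(-dx,-dy,38)),(s,S(270,372),(-dx,dy,38)),(s,S(25,270),(dx,dy,38))]
    fit(B,[450,150,-.4])
B=[(t,T2(532,42),(35,45,6)),(t,T2(760,100),(35,-45,6)),(t,T2(714,282),(-35,-45,6)),(t,T2(483,220),(-35,45,6)),
 (s,S2(483,403),(35,45,6)),(s,S2(664,438),(-35,45,6)),(s,S2(722,288),(-35,-45,6))]
st=fit(B,[470,-80,-.2])
B=[(t,T2(618,108),(12,17,128)),(t,T2(702,120),(12,-17,128)),(t,T2(690,188),(-12,-17,128)),(t,T2(603,177),(-12,17,128)),
 (s,S2(585,108),(12,17,128)),(s,S2(644,122),(-12,17,128)),(s,S2(663,67),(-12,-17,128)),(s,S2(612,57),(12,-17,128))]
fit(B,st)
E
```

```text
[489.10308485 142.64667329  38.        ]
[ 4.96902e+02  1.44140e+02 -4.26000e-01] [[11.1, -7.5], [-6.3, -17.6], [-13.2, 1.5], [4.8, 11.7], [3.2, 10.8], [14.8, -4.6], [-8.3, -11.3]]
[ 4.90818e+02  1.42727e+02 -4.57000e-01] [[-0.4, 0.0], [0.1, 0.5], [-0.0, -0.2], [0.1, -0.6], [-0.1, -0.4], [0.4, 0.3], [-0.2, -0.2]]
[ 5.27471e+02 -1.53240e+02 -2.82000e-01] [[-0.7, -0.2], [-0.1, 0.4], [0.1, 0.1], [-0.3, 0.1], [-0.3, -0.6], [-0.1, -0.4], [0.0, -0.7]]
[ 5.22244e+02 -1.50791e+02 -2.22000e-01] [[-1.7, -0.6], [1.1, 0.8], [0.9, 1.2], [-1.4, -0.4], [-0.7, 0.1], [0.7, -0.7], [0.7, -1.0], [-1.8, -0.8]]
```

Block is at (490.8, 142.7) with yaw -0.457 and the strip on the robot's side. The roller is at about (525, -152) with yaw about -0.27. Next I grasp it with the fingers closing along the roller's x.

```bash
cat >> h.py <<'E'
def down(psi): return np.pi*np.array([np.cos(psi/2),np.sin(psi/2),0])
PG=np.pi/2-.27
def st(*a):
    o=get_obs(); print(*a,'t%.2f'%o['t'],np.round(o['tcp_pos'],1),'F',np.round(o['force'],2),'M',np.round(o['torque'],2),'w%.1f g%.0f'%(o['gripper_width'],o['grasp_force']))
    return o
E
python3 - <<'E'
from h import *
print(solve_ik([525,-152,77],down(PG)))
move_pose([525,-152,180],down(PG)); st()
grip(60)
move_l([525,-152,77]); st()
grip(10,90); o=st('gripped')
move_l([525,-152,107],velocity=60); st()
snap('side','g'); i=cv2.imread('pics/g.png'); cv2.imwrite('pics/g_c.png',cv2.resize(i[100:280,200:400],(660,594)))
E
```

```text
[-3.80043716e-01  4.61097432e-02  2.00830301e+00 -4.44089210e-16
  1.08717990e+00 -1.10043716e-01]
t2.00 [ 525.  -152.8  180.2] F [-0.69  0.27 -0.42] M [0.03 0.04 0.05] w85.6 g0
t3.21 [ 525.8 -152.3   78. ] F [-0.24 -0.77  0.13] M [ 0.02 -0.03 -0.03] w60.4 g0
gripped t3.62 [ 525.6 -152.2   78.1] F [-1.94  2.36  4.38] M [-0.01  0.31 -0.04] w22.9 g88
t4.28 [ 525.  -152.   107.1] F [ 0.07  0.33 -2.4 ] M [ 0.03 -0.   -0.04] w22.8 g88
```

View pics/g_c.png

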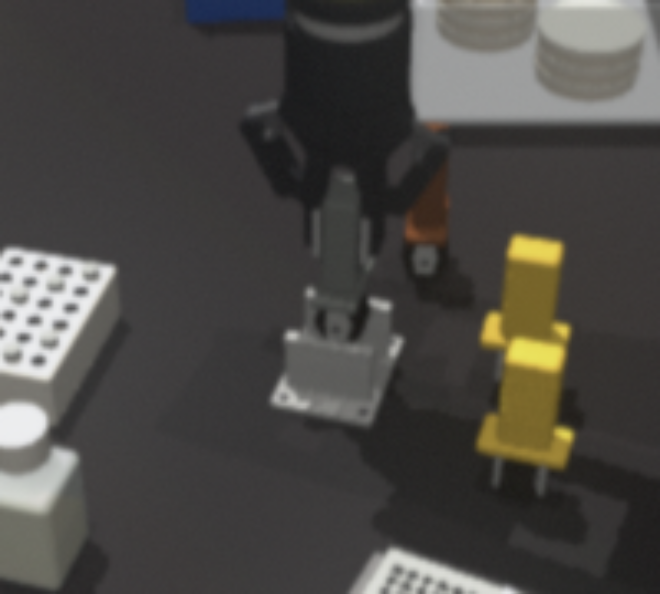

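Grip is good: the axle points towards the camera and the roller's origin is at TCP − 68 mm. Next I hover over cap1 and feel down gently.

```bash
cat >> h.py <<'E'
C=np.array([490.8,142.7]);YB=-.457;e=np.array([np.cos(YB),np.sin(YB)]);n=np.array([-e[1],e[0]])
PS=YB+np.pi
def P(y,z): return [*(C-31.5*e+y*n),z]
def fz(k=4):
    v=[]
    for _ in range(k): hold(.02); v.append(get_obs()['force'])
    return np.mean(v,0)
E
python3 - <<'E'
from h import *
print(solve_ik(P(-49.5,150),down(PS)),solve_ik(P(49.5,140),down(PS)))
move_l([525,-152,185]); move_pose(P(-49.5,185),down(PS)); move_l(P(-49.5,150),velocity=80); hold(.2)
b=fz(8); print('base',b); np.save('base.npy',b); st()
z=150
while z>128:
    z-=.5; move_l(P(-49.5,z),velocity=15); f=(fz(3)-b)
    if abs(f[2])>1.2: print(z,np.round(f,1),round(get_obs()['tcp_pos'][2],2))
    if f[2]>9: break
st()
E
```

```text
[ 0.13111665 -0.26006598  2.15399252  0.          1.24766612 -0.98267968] [ 0.29099316 -0.0791835   2.01539236  0.          1.20538379 -0.82280317]
base [ 0.2565936   0.06032787 -2.1765575 ]
t6.99 [441.  112.3 150.5] F [ 0.09 -1.09 -2.84] M [ 0.01 -0.    0.01] w23.0 g88
139.5 [-0.7  0.3  4.4] 139.99
139.0 [-1.5  0.7  7. ] 139.57
138.5 [-2.3  0.3  7.6] 139.11
138.0 [-2.9  0.1  9.5] 138.96
t14.19 [441.1 112.2 139. ] F [-2.94 -0.18  7.22] M [ 0.01  0.63 -0.02] w23.0 g90
```

```bash
cat >> h.py <<'E'
def seg(y,z,b,v=20,k=2):
    move_l(P(y,z),velocity=v); f=fz(k)-b; return f
E
python3 - <<'E'
from h import *
b=np.load('base.npy'); z=138.
f=fz(3)-b
while f[2]<15 and z>128:
    z-=.4; f=seg(-49.5,z,b,15); 
    print('%.1f/%.1f/%.2f'%(z,f[2],get_obs()['tcp_pos'][2]),end=' ')
o=st('\nstart'); y=-49.5; m=0
while y<-10:
    y+=2
    z+=np.clip((f[2]-15)/20*.6,-.5,.6)
    f=seg(y,z,b); m=max(m,np.linalg.norm(f))
    print('%.1f:%.2f/%.1f'%(y,get_obs()['tcp_pos'][2],f[2]),end=' ')
    if f[2]>21: z+=1; f=seg(y,z,b)
print('max',m); st()
E
```

```text
137.6/10.9/138.82 137.2/12.2/138.66 136.8/12.5/138.34 136.4/12.9/137.97 136.0/13.6/137.57 135.6/12.8/137.17 135.2/12.7/136.75 134.8/13.4/136.37 134.4/13.5/136.11 134.0/14.9/136.07 133.6/16.7/136.01 
start t17.36 [441.4 112.3 136. ] F [-5.59 -1.18 14.03] M [-0.    1.25  0.07] w23.2 g90
-47.5:136.03/15.9 -45.5:136.00/15.8 -43.5:136.01/17.1 -41.5:135.97/15.9 -39.5:136.00/14.2 -37.5:136.01/14.1 -35.5:135.98/14.5 -33.5:135.96/15.5 -31.5:135.95/15.0 -29.5:135.96/13.4 -27.5:135.89/13.1 -25.5:135.85/14.2 -23.5:135.84/15.0 -21.5:135.82/13.7 -19.5:135.86/13.5 -17.5:135.86/15.0 -15.5:135.80/14.6 -13.5:135.80/14.7 -11.5:135.78/13.3 -9.5:135.74/13.5 max 18.131798310641813
t23.02 [459.9 148.1 135.7] F [-1.45  0.11 11.61] M [-0.11  0.41 -0.01] w22.7 g90
```

Clear hard stop with a smooth tilt. I'll continue to the far end, then make a faster return pass.

```bash
python3 - <<'E'
from h import *
b=np.load('base.npy'); o=get_obs(); y=-9.5; m=0
f=fz(3)-b; z=135.74-(f[2])/20-.5+ .0
z=o['tcp_pos'][2]-2.2   # command sits below actual
def run(ys,tgt,gain=.6,v=20):
    global z,f,m
    for y in ys:
        z+=np.clip((f[2]-tgt)/20*gain,-.5,.6)
        f=seg(y,z,b,v); m=max(m,np.linalg.norm(f))
        print('%.1f:%.2f/%.1f'%(y,get_obs()['tcp_pos'][2],f[2]),end=' ')
        if f[2]>21: z+=1; f=seg(y,z,b)
run([-9.5],15); print(z)
run(np.arange(-7.5,50.6,2),15); st('\nend')
run(np.arange(47,-50.5,-4.5),17,v=30); print('max',m); st('back')
E
```

```text
-9.5:135.77/12.8 133.4978240061488
-7.5:135.75/15.5 -5.5:135.71/14.5 -3.5:135.67/13.9 -1.5:135.65/13.0 0.5:135.67/14.2 2.5:135.65/15.1 4.5:135.62/14.0 6.5:135.58/12.7 8.5:135.60/14.1 10.5:135.57/14.8 12.5:135.52/13.5 14.5:135.50/13.5 16.5:135.49/12.8 18.5:135.51/15.0 20.5:135.45/14.9 22.5:135.45/14.3 24.5:135.42/13.2 26.5:135.44/13.2 28.5:135.40/14.6 30.5:135.33/15.0 32.5:135.35/12.9 34.5:135.34/13.2 36.5:135.36/15.3 38.5:135.29/14.3 40.5:135.23/13.8 42.5:135.22/13.4 44.5:135.16/13.1 46.5:135.10/12.2 48.5:135.07/12.1 50.5:135.10/12.9 
end t31.86 [487.  202.6 135.1] F [-1.53 -0.02 10.04] M [ 0.16  0.08 -0.04] w22.7 g90
47.0:135.09/13.1 42.5:135.10/13.6 38.0:135.14/14.0 33.5:135.18/14.7 29.0:135.20/14.6 24.5:135.23/16.1 20.0:135.25/15.6 15.5:135.32/16.5 11.0:135.33/16.5 6.5:135.37/16.4 2.0:135.42/17.2 -2.5:135.45/16.9 -7.0:135.49/17.3 -11.5:135.52/17.2 -16.0:135.57/17.3 -20.5:135.62/17.6 -25.0:135.65/17.6 -29.5:135.68/17.5 -34.0:135.73/17.8 -38.5:135.77/18.3 -43.0:135.78/18.6 -47.5:135.85/18.0 max 18.81785661256569
back t39.16 [444.3 114.5 135.9] F [-1.75  1.03 15.45] M [0.21 0.54 0.03] w23.1 g90
```

```bash
python3 - <<'E'
from h import *
b=np.load('base.npy')
move_l(P(-47.5,185),velocity=150); move_pose([525,-152,185],down(PG)); move_l([525,-152,112],velocity=120)
st(); d=snap('side','p'); i=cv2.imread('pics/p.png'); t=cv2.imread('pics/g.png')
cv2.imwrite('pics/p_c.png',np.hstack([cv2.resize(q[140:240,260:340],(400,500),interpolation=cv2.INTER_CUBIC) for q in(t,i)]))
E
```

```text
t41.50 [ 525.6 -151.9  112.7] F [ 1.39 -2.28 -1.46] M [-0.04  0.    0.01] w23.0 g88
```

View pics/p_c.png

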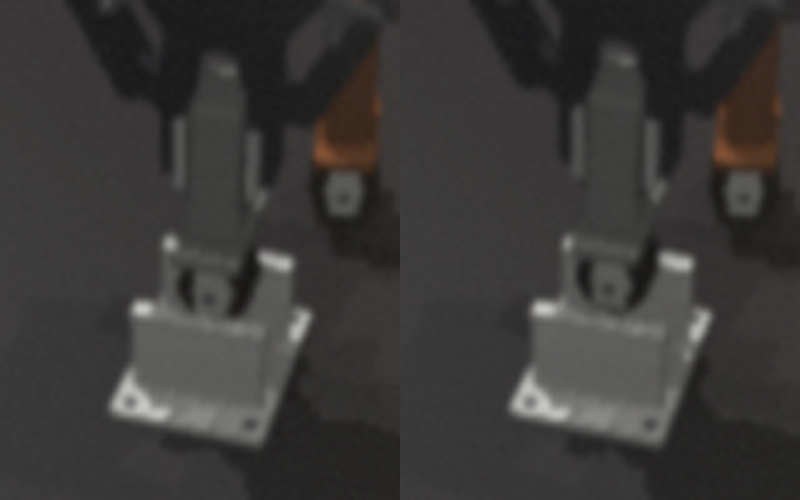

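The left crop is at pickup and the right is now, 5 mm higher. The roller sits the same in the grip and in line with the channel. Next I lower it by feel, release and back off.

```bash
python3 - <<'E'
from h import *
b=np.load('base.npy')
move_l([525,-152,81],velocity=60); z=81; f=fz()-b; print(f)
while f[2]<3 and z>74: z-=.5; move_l([525,-152,z],velocity=20); f=fz()-b
print(z,f); st()
grip(60); hold(.2); st('rel')
move_l([525,-152,190],velocity=120); move_pose([400,-350,260],down(PG)); st()
d=snap('side','e'); t=snap('top','e2'); s=dict(np.load('pics/side.npz'))
c=lambda i,x,y,w,h:cv2.resize(i[y:y+h,x:x+w,::-1],(400,500),interpolation=cv2.INTER_CUBIC)
cv2.imwrite('pics/e_c.png',np.hstack([c(d['img'],260,150,80,100),c(d['img'],275,255,96,120)]))
E
```

```text
[0.21484809 0.18282213 0.33542913]
77.5 [-2.06617651  1.7591044   6.76010498]
t44.50 [ 525.2 -152.    78.1] F [-3.    1.7   4.82] M [ 0.15  0.46 -0.06] w23.2 g89
rel t45.14 [ 525.  -152.    77.4] F [ 0.16 -0.03  0.93] M [ 0.    0.01 -0.03] w60.1 g0
t47.19 [ 400.2 -349.2  259. ] F [ 0.33 -0.19  0.64] M [ 0.01 -0.02  0.01] w59.9 g0
```

View pics/e_c.png

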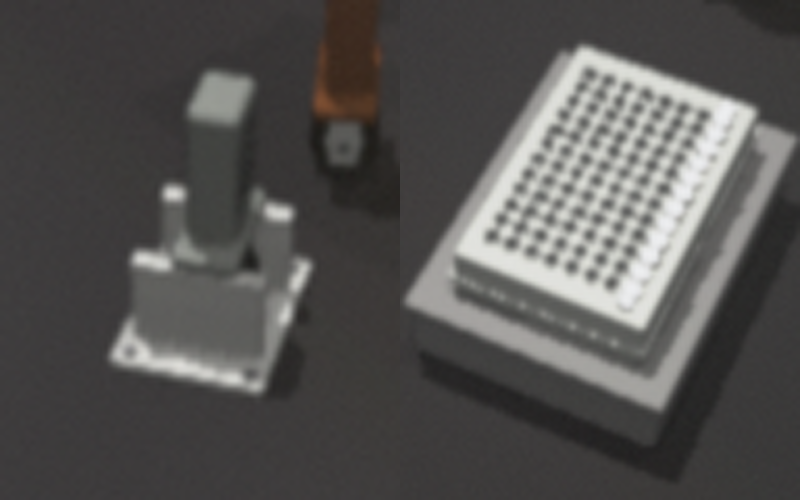

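The roller is parked upright with its guard on the rails, and the strip looks evenly low along its whole length. Handing in.

```bash
python3 -c "
from h import *
print(close_job())"
```

```text
the job is handed in; nothing more can be done
None
```

I handed the job in at about 47 s of robot time: the strip was rolled end to end and back at no more than about 19 N measured, all twelve caps appear fully home (judged by feel and the last picture), and the roller is back upright in its stand; the hand-in returned no verdict.

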